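# Isolate the fixture and find its high rest button

## Robot

A 6-joint arm with a two-finger parallel gripper is mounted at the origin on a cart in front of the work surface, level with it; the furniture and walls round the work are solid. World frame = base frame: x ahead of the robot, y to its left, z up, the work surface at z = 0. Lengths are in m, angles in rad, forces in N, time in s.
With the tool pointing down it reaches from about 0.3 to 0.75 m from the base axis. Payload 8.5 kg.
Tool frame: the origin (TCP) lies at the very end of the fingers, on their centre line; the grasp point (between the pads) lies 19 mm behind it; z points along the fingers, y is the line along which they close (so a half turn about z gives the same grasp; the last joint's range is limited). The gripper opens to 88 mm and grips with 3 to 60 N. Pads are 18 mm wide; open, the fingers measure 123 mm over their backs; the gripper's body (75 mm by 187 mm) begins 45 mm behind the grasp point.
Start: joints at [-0.215, 0.381, 1.297, -0, 1.464, -0.215], TCP at [0.55, 0, 0.239] pointing down, gripper open.
Joint ranges: [-3.11, 3.11], [-0.89, 2.33], [0.22, 2.48], [-1.42, 4.56], [0.17, 2.85], [-2.88, 2.88]. Speed limits (rad/s): [2.39, 2.39, 3.14, 3.14, 3.14, 3.14].

## Interface

Orientations are given as a 3x3 rotation matrix whose columns are the frame's x, y, z axes.
In Python, from plant import get_obs, snapshot, camera_info, job_done gives the robot as it stands.
- The arm moves only by the shell command python3 -m creep 'ROWS' [OPENING] [FORCE]. ROWS is text: rows parted by semicolons, each of 4 numbers parted by spaces: the shift along the tool's x, y, z each as a share of 500 mm, from -1 to 1, then the turn about the tool's z as a share of 90 degrees, from -1 to 1. In form: tx ty tz roll; .... A call has 1 to 8 rows; each row is the pose to reach, as a shift and turn from the pose commanded when the call began, along the tool's axes at that moment; what a row does not reach only later rows make up. A row lasts 1/8 s, in which the tool goes at most 62.5 mm and 10.7 degrees, less where a joint would pass 70% of its speed; a pose out of reach is approached as far as the arm can. A call with a number of a shift or a turn outside -1 to 1 is refused whole. A call with a gripper value outside its range is refused whole. OPENING is the opening, from 0 (shut) to 1 (fully open), set as the call begins (- or left out, the last holds). The fingers move at their own pace and stop on an object; FORCE is the grip in N (left out, the last holds). Time passes only in rows, so rows that repeat a pose let the fingers close. It gives the time, the measured TCP pose, the force, the opening and the grip force at its end, in the units of the state.
- get_obs(): the state, without advancing time (a new reading comes with each control period).
- snapshot(name): name is "scene" or "side" or "wrist"; returns the picture (480x640x3 uint8, red, green, blue); there is no depth.
- camera_info(name): a dict with "vertical_fov" (degrees; the focal length in pixels is half the picture's height over the tangent of half this angle, whatever the lens; pixels are square), "cx", "cy" (the principal point, pixels), "cam_to_world" (4x4, takes a point from camera to world coordinates). Camera axes: x right, y down, z forward; pixel columns grow to the right and rows downward; lengths in m; the calibration is good to about 2 mm. A picture is of the moment at which its call begins: read the wrist's pose just before it. camera_info takes no time and is no camera call; for the wrist camera it gives the pose at the moment of the call.
- job_done(): hands the job in; it is judged then, once.
The state is a dict: "t": time; "q": joint angles; "qd": joint speeds; "joint_torque": joint torques, N m; "eef_pos": TCP position; "tcp_rot": TCP orientation; "contact_force": force on the tool from outside, world axes, zero at the start; "moment": the same for the moment, N m; "grip_width": opening from 0.0 (shut) to 1.0 (fully open); "finger_force": force on a finger pad.
Only numpy, scipy, OpenCV 4.12 (cv2) and the standard library are available. Lean on these libraries where they do the work, as an engineer would, in place of code of your own. Each camera call takes 0.05 s, during which the arm holds its last target. There are 200 camera calls.

## Task

Isolate the fixture first: lift the red guard, flip the toggle beneath it to off (away from you) and close the guard fully again. Then take the touch probe by its handle and touch its tip gently down on the top of every brass rest button fitted on the base plate, one after another, near row from left to right and then the far row from left to right, to find which stands highest; put the probe back upright in its stand and lay the red cap flat and centred on the highest button. Leave the buttons in place and the other things on the bench alone.

Things in the scene. Friction and masses are not known exactly. Their poses are not given: they have to be found in the camera images.
- base_plate: steel plate fixed on the bench, 140 (x) x 250 (y) x 14 mm high; origin: centre of its underside; x roughly away from the robot, y left (turned up to 0.25 rad). Six fixed jack screws (dark posts, 18 mm diameter, tops 14 to 22 mm above the plate) at x = -36 (near row), +36 (far row), y = 80 (left), 0, -80 mm (right); four to six carry a brass rest button, the rest are bare and need no touch
- button_1: rest button no. 1 (may be absent): brass cap, 28 mm diameter, flat top, 15 mm high, 80 g, loose (2 mm play) on the jack screw on the near left seat of the base plate (plate x = -36, y = 80 mm). Origin at the centre of its top face; z up. The top stands 19 to 27 mm above the plate's top face; buttons may differ by under 1 mm or by several: judge by touching
- button_2: rest button no. 2 (may be absent): brass cap, 28 mm diameter, flat top, 15 mm high, 80 g, loose (2 mm play) on the jack screw on the near middle seat of the base plate (plate x = -36, y = 0 mm). Origin at the centre of its top face; z up. The top stands 19 to 27 mm above the plate's top face; buttons may differ by under 1 mm or by several: judge by touching
- button_3: rest button no. 3 (may be absent): brass cap, 28 mm diameter, flat top, 15 mm high, 80 g, loose (2 mm play) on the jack screw on the near right seat of the base plate (plate x = -36, y = -80 mm). Origin at the centre of its top face; z up. The top stands 19 to 27 mm above the plate's top face; buttons may differ by under 1 mm or by several: judge by touching
- button_4: rest button no. 4 (may be absent): brass cap, 28 mm diameter, flat top, 15 mm high, 80 g, loose (2 mm play) on the jack screw on the far left seat of the base plate (plate x = 36, y = 80 mm). Origin at the centre of its top face; z up. The top stands 19 to 27 mm above the plate's top face; buttons may differ by under 1 mm or by several: judge by touching
- button_5: rest button no. 5 (may be absent): brass cap, 28 mm diameter, flat top, 15 mm high, 80 g, loose (2 mm play) on the jack screw on the far middle seat of the base plate (plate x = 36, y = 0 mm). Origin at the centre of its top face; z up. The top stands 19 to 27 mm above the plate's top face; buttons may differ by under 1 mm or by several: judge by touching
- button_6: rest button no. 6 (may be absent): brass cap, 28 mm diameter, flat top, 15 mm high, 80 g, loose (2 mm play) on the jack screw on the far right seat of the base plate (plate x = 36, y = -80 mm). Origin at the centre of its top face; z up. The top stands 19 to 27 mm above the plate's top face; buttons may differ by under 1 mm or by several: judge by touching
- switch_box: grey isolator box fixed on the bench, 110 (x) x 90 (y) x 50 mm high; origin at the centre of its underside, z up; its x axis points away from the robot (turned by up to 0.3 rad). On top: a toggle under a hinged red guard
- guard (a joint): angle of the red guard: 0 = closed, 1.9 = stop, swung up and back. Its hinge is along the box's y axis on the far (+x) side. A stiff hinge (0.09 N m): it stays where it is left. The guard is a red shell 92 (x) x 70 (y) x 47 mm high with 3 mm walls
- guard_hinge (a point): middle of the guard's hinge line: box x = +45, z = 53 mm; does not move with the guard
- guard_tab (a point): point to pinch on the guard's tab, a level red bar 16 mm wide (y) and 8 mm thick that sticks out 43 mm from the guard's front, towards the robot. Closed, this point lies 120 mm in front of (-x) and 42 mm above the hinge line and 28 mm out from the guard's front wall; it moves with the guard
- toggle (a joint): angle of the toggle: 0 = on, leaning towards the robot (box -x) by 0.42 rad; 0.84 = off, leaning away (+x) by 0.42 rad. Pivot at box x = -8, y = 0, z = 54 mm; metal bat 38 mm long, 7 to 10 mm thick; a stiff pivot (0.03 N m): stays where it is left
- toggle_tip (a point): tip of the toggle's bat, 38 mm from its pivot
- probe: touch probe, loose, 120 g, upright in its stand: origin at the tip (lowest point of its 10 mm red ball), z up along the probe. Steel stem 8 mm in diameter, aluminium collar 36 mm in diameter at 55 to 61 mm above the tip, black round handle 24 mm in diameter from 61 to 115 mm above the tip
- probe_stand: grey block fixed on the bench, 60 x 60 x 60 mm, with an upright through hole 22 mm in diameter in its middle; origin at the centre of its underside. The probe hangs in the hole with its collar on the block's top, tip 5 mm above the bench
- red_cap: red bottle cap, loose, 30 mm in diameter, 14 mm high, 30 g, behaves as a solid disc; used as the marker. Origin at the centre of its underside, z up
- grease_tin: blue and red round tin, 67 mm in diameter, 58 mm high; bystander; origin at the centre of its underside
- tape_measure: yellow tape measure, 66 x 81 x 32 mm; bystander; origin at the centre of its underside
- plug_pack: small striped carton, 52 x 96 x 34 mm; bystander; origin at the centre of its underside
Mind the look-alikes: they are no part of the job. What is shaped like the probe but green is not meant.

How it is judged:
On the way, in this order (a step that is already met when the one before it is completed fails the run):
1. the guard is lifted well open (over 1.3 rad) (value of joint guard above 1.3 rad), for 0.2 s.
2. the toggle is flipped to off (over 0.7 rad) with the guard open (value of joint toggle above 0.7 rad and value of joint guard above 0.8 rad), for 0.2 s.
3. the guard is closed (under 0.08 rad) over the toggle in off (value of joint guard below 0.08 rad and value of joint toggle above 0.7 rad), for 0.2 s.
4. the probe's tip touches the top of rest button 1, if fitted, held upright (contact force between probe and button_1 above 0.8 N and horizontal distance between probe and button_1 below 0.014 m and angle between the z axis of probe and the z axis of button_1, either way round below 0.5 rad), for 0.1 s.
5. the probe's tip touches the top of rest button 2, if fitted, held upright (contact force between probe and button_2 above 0.8 N and horizontal distance between probe and button_2 below 0.014 m and angle between the z axis of probe and the z axis of button_2, either way round below 0.5 rad), for 0.1 s.
6. the probe's tip touches the top of rest button 3, if fitted, held upright (contact force between probe and button_3 above 0.8 N and horizontal distance between probe and button_3 below 0.014 m and angle between the z axis of probe and the z axis of button_3, either way round below 0.5 rad), for 0.1 s.
7. the probe's tip touches the top of rest button 4, if fitted, held upright (contact force between probe and button_4 above 0.8 N and horizontal distance between probe and button_4 below 0.014 m and angle between the z axis of probe and the z axis of button_4, either way round below 0.5 rad), for 0.1 s.
8. the probe's tip touches the top of rest button 5, if fitted, held upright (contact force between probe and button_5 above 0.8 N and horizontal distance between probe and button_5 below 0.014 m and angle between the z axis of probe and the z axis of button_5, either way round below 0.5 rad), for 0.1 s.
9. the probe's tip touches the top of rest button 6, if fitted, held upright (contact force between probe and button_6 above 0.8 N and horizontal distance between probe and button_6 below 0.014 m and angle between the z axis of probe and the z axis of button_6, either way round below 0.5 rad), for 0.1 s.
10. the probe is back in its stand, upright, collar on the block (horizontal distance between probe and probe_stand below 0.012 m and z of probe in the frame of probe_stand below 0.009 m and angle between probe's own z axis and vertical below 0.12 rad), for 0.2 s.
At the end, for the whole second after the job is handed in: the red cap lies flat (within 0.15 rad) and at rest on a button no more than 1 mm lower than any other, centred within 10 mm; the guard is closed (under 0.08 rad), the toggle off (over 0.7 rad), and the probe hangs upright in its stand with its collar within 4 mm of the block's top (all of step 3 and all of step 10 and ((horizontal distance between red_cap and button_1 below 0.01 m and z of red_cap in the frame of button_1 between -0.003 and 0.004 m and z of button_1 in the frame of button_2 above -0.001 m and z of button_1 in the frame of button_3 above -0.001 m and z of button_1 in the frame of button_4 above -0.001 m and z of button_1 in the frame of button_5 above -0.001 m and z of button_1 in the frame of button_6 above -0.001 m) or (horizontal distance between red_cap and button_2 below 0.01 m and z of red_cap in the frame of button_2 between -0.003 and 0.004 m and z of button_2 in the frame of button_1 above -0.001 m and z of button_2 in the frame of button_3 above -0.001 m and z of button_2 in the frame of button_4 above -0.001 m and z of button_2 in the frame of button_5 above -0.001 m and z of button_2 in the frame of button_6 above -0.001 m) or (horizontal distance between red_cap and button_3 below 0.01 m and z of red_cap in the frame of button_3 between -0.003 and 0.004 m and z of button_3 in the frame of button_1 above -0.001 m and z of button_3 in the frame of button_2 above -0.001 m and z of button_3 in the frame of button_4 above -0.001 m and z of button_3 in the frame of button_5 above -0.001 m and z of button_3 in the frame of button_6 above -0.001 m) or (horizontal distance between red_cap and button_4 below 0.01 m and z of red_cap in the frame of button_4 between -0.003 and 0.004 m and z of button_4 in the frame of button_1 above -0.001 m and z of button_4 in the frame of button_2 above -0.001 m and z of button_4 in the frame of button_3 above -0.001 m and z of button_4 in the frame of button_5 above -0.001 m and z of button_4 in the frame of button_6 above -0.001 m) or (horizontal distance between red_cap and button_5 below 0.01 m and z of red_cap in the frame of button_5 between -0.003 and 0.004 m and z of button_5 in the frame of button_1 above -0.001 m and z of button_5 in the frame of button_2 above -0.001 m and z of button_5 in the frame of button_3 above -0.001 m and z of button_5 in the frame of button_4 above -0.001 m and z of button_5 in the frame of button_6 above -0.001 m) or (horizontal distance between red_cap and button_6 below 0.01 m and z of red_cap in the frame of button_6 between -0.003 and 0.004 m and z of button_6 in the frame of button_1 above -0.001 m and z of button_6 in the frame of button_2 above -0.001 m and z of button_6 in the frame of button_3 above -0.001 m and z of button_6 in the frame of button_4 above -0.001 m and z of button_6 in the frame of button_5 above -0.001 m)) and angle between red_cap's own z axis and vertical below 0.15 rad and linear speed of red_cap below 0.02 m/s); the robot touches nothing.
It fails at once if the grease tin is moved by more than 3 cm (distance of grease_tin from where it was at the start of the episode above 0.03 m).
It fails at once if the tape measure is moved by more than 3 cm (distance of tape_measure from where it was at the start of the episode above 0.03 m).
It fails at once if the plug pack is moved by more than 3 cm (distance of plug_pack from where it was at the start of the episode above 0.03 m).
It fails at once if a rest button is knocked 1 cm or more from its place (distance of any of button_1, button_2, button_3, button_4, button_5, button_6 from where it was at the start of the episode above 0.01 m).
It fails at once if the probe is pressed on a button with more than 40 N (contact force between probe and button_1 above 40 N or contact force between probe and button_2 above 40 N or contact force between probe and button_3 above 40 N or contact force between probe and button_4 above 40 N or contact force between probe and button_5 above 40 N or contact force between probe and button_6 above 40 N).
Of button_1, button_2, button_3, button_4, button_5, button_6 only 4 to 6 are there at a start; the rules pass over those that are not, and their reading is None.
At some moment in a run one of red_cap may be knocked a few centimetres aside while the robot is not near it.
It also fails if it takes over 192 s, if anything falls off the work surface, if the arm or the gripper's body presses on something with over 40 N, if the wrist force passes 120 N, or if a joint passes its speed limit or range.

## Working session

There is one attempt and no reset: what is moved stays moved. The work goes in short steps, Python scripts to look and compute and a shell command to move; the robot and the scene stay as the last step left them, time stands still between calls to the robot, and variables do not carry over. Pictures are saved under pics/ and viewed, at most 17 in all, crops included, and the job is handed in when it is done.

```bash
ls; mkdir -p pics; cat > h.py <<'E'
import numpy as np, cv2
from plant import get_obs, snapshot, camera_info, job_done
def shot(name, fn):
    ci=camera_info(name); im=snapshot(name); cv2.imwrite('pics/'+fn+'.png', im[:,:,::-1]); np.save('pics/'+fn+'.npy',np.array([ci['vertical_fov'],ci['cx'],ci['cy'],*np.array(ci['cam_to_world']).ravel()])); return im
def cam(fn):
    a=np.load('pics/'+fn+'.npy'); return 240/np.tan(np.radians(a[0]/2)),a[1],a[2],a[3:].reshape(4,4)
def ray(fn,u,v,z):
    f,cx,cy,T=cam(fn); d=T[:3,:3]@np.array([(u-cx)/f,(v-cy)/f,1]); o=T[:3,3]; return o+d*(z-o[2])/d[2]
def proj(fn,p):
    f,cx,cy,T=cam(fn); c=T[:3,:3].T@(np.array(p)-T[:3,3]); return np.array([cx+f*c[0]/c[2],cy+f*c[1]/c[2]])
E
python3 - <<'E'
from h import *
for n in ['scene','side','wrist']:
    shot(n,n+'0'); f,cx,cy,T=cam(n+'0'); print(n,f,cx,cy,T.round(3).tolist())
o=get_obs(); print(o['t'],o['eef_pos'],o['tcp_rot'],o['contact_force'],o['grip_width'])
E
```

```text
pics
scene 475.47385854723126 317.58329818274365 238.9731949276047 [[-0.904, -0.246, 0.35, 0.077], [-0.428, 0.523, -0.737, 1.33], [-0.002, -0.816, -0.578, 0.897], [0.0, 0.0, 0.0, 1.0]]
side 435.51640665432006 325.51271399100415 230.5334051520918 [[0.992, -0.032, 0.12, 0.444], [-0.124, -0.378, 0.918, -0.672], [0.016, -0.925, -0.379, 0.477], [0.0, 0.0, 0.0, 1.0]]
wrist 427.96738719547386 332.72532252491084 239.68296522644633 [[1.0, 0.001, -0.001, 0.55], [0.001, -0.952, -0.305, 0.079], [-0.001, 0.305, -0.952, 0.385], [0.0, 0.0, 0.0, 1.0]]
0.15 [5.49799071e-01 4.24399720e-05 2.38296616e-01] [[ 4.19928579e-05  9.99999475e-01 -1.02395553e-03]
 [ 9.99999972e-01 -4.17523631e-05  2.34888587e-04]
 [ 2.34845711e-04 -1.02396537e-03 -9.99999448e-01]] [-0.18403367 -0.76233001  1.13514092] 1.0014263421381504
```

View pics/scene0.png

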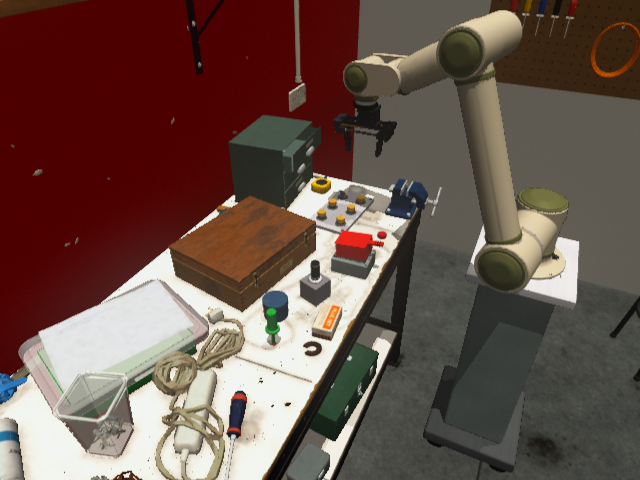

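View pics/side0.png

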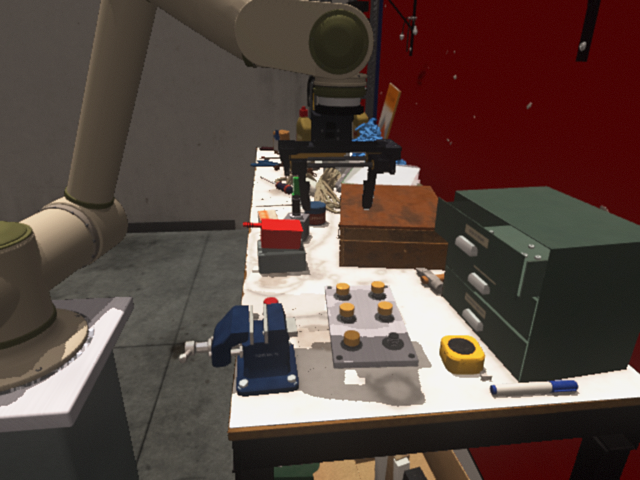

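View pics/wrist0.png

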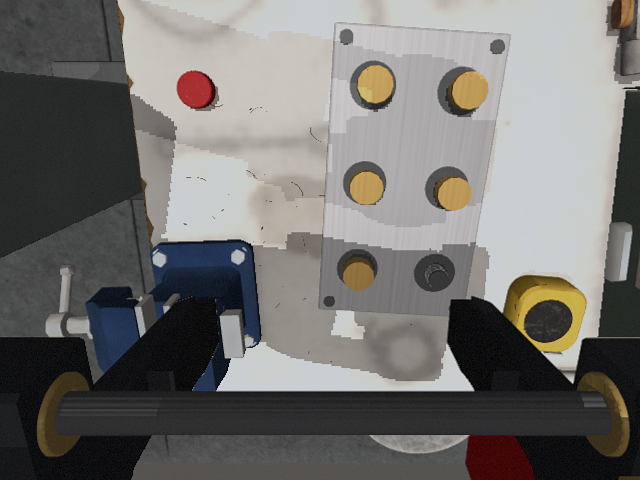

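```bash
python3 - <<'E'
from h import *
for n,u,v,z in [('wrist0',375,84,.037),('wrist0',366,188,.037),('wrist0',358,273,.037),('wrist0',469,91,.037),('wrist0',453,193,.037),('wrist0',434,272,.03),('wrist0',335,23,.014),('wrist0',510,35,.014),('wrist0',320,308,.014),('wrist0',196,90,.014),('wrist0',150,240,.02),('wrist0',260,345,.02),
 ('scene0',383,235,.014),('scene0',315,264,.115),('scene0',316,280,.06),('scene0',354,262,.05),('scene0',272,313,.1),('scene0',275,297,.058),('scene0',328,310,.034),
 ('side0',266,238,.1),('side0',300,270,0),('side0',245,225,.095),('side0',270,308,.1)]: print(n,u,v,ray(n,u,v,z).round(3))
E
```

```text
wrist0 375 84 [0.582 0.093 0.037]
wrist0 366 188 [0.577 0.012 0.037]
wrist0 358 273 [ 0.572 -0.063  0.037]
wrist0 469 91 [0.654 0.088 0.037]
wrist0 453 193 [0.649 0.008 0.037]
wrist0 434 272 [ 0.64  -0.065  0.03 ]
wrist0 335 23 [0.551 0.138 0.014]
wrist0 510 35 [0.689 0.13  0.014]
wrist0 320 308 [ 0.537 -0.109  0.014]
wrist0 196 90 [0.437 0.089 0.014]
wrist0 150 240 [ 0.386 -0.038  0.02 ]
wrist0 260 345 [ 0.479 -0.146  0.02 ]
scene0 383 235 [0.429 0.094 0.014]
scene0 315 264 [0.508 0.44  0.115]
scene0 316 280 [0.505 0.439 0.06 ]
scene0 354 262 [0.446 0.31  0.05 ]
scene0 272 313 [0.528 0.635 0.1  ]
scene0 275 297 [0.574 0.544 0.058]
scene0 328 310 [0.439 0.506 0.034]
side0 266 238 [0.429 0.208 0.1  ]
side0 300 270 [0.505 0.243 0.   ]
side0 245 225 [0.379 0.303 0.095]
side0 270 308 [ 0.436 -0.074  0.1  ]
```

```bash
python3 -m creep '0.12 0 0 0;0.24 0 0 0;0.36 -0.06 0 0;0.48 -0.12 -0.05 0;0.56 -0.16 -0.1 0;0.56 -0.16 -0.1 0;0.56 -0.16 -0.1 0'; python3 - <<'E'
from h import *
shot('wrist','w1')
E
```

```text
t: 1.02
eef_pos: [0.47, 0.2796, 0.2881]
tcp_rot: [[-0.0, 1.0, -0.001], [1.0, 0.0, -0.001], [-0.001, -0.001, -1.0]]
contact_force: [0.4, -1.5, -0.4]
grip_width: 1.002
finger_force: 0.0
```

View pics/w1.png

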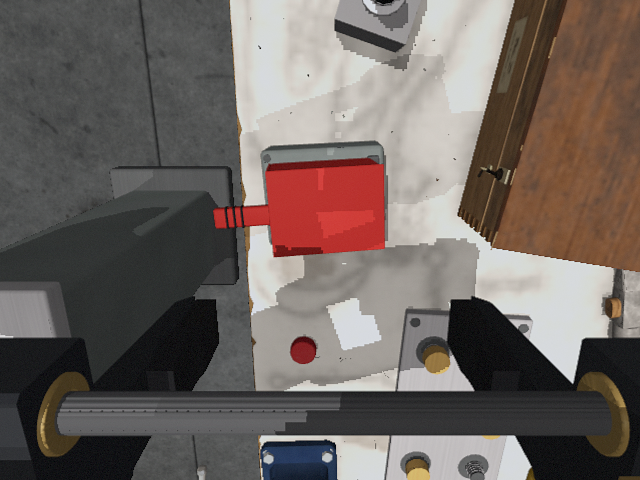

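```bash
python3 - <<'E'
from h import *
cv2.imwrite('pics/c1.png',cv2.resize(cv2.imread('pics/w1.png')[130:270,200:400],None,fx=4,fy=4,interpolation=cv2.INTER_CUBIC))
for u,v,z in [(262,150,.05),(383,142,.05),(268,168,.1),(383,158,.1),(386,248,.1),(274,256,.1),(214,218,.099),(270,215,.099)]: print(u,v,ray('w1',u,v,z).round(4))
print(get_obs()['q'])
E
```

```text
262 150 [0.407  0.3184 0.05  ]
383 142 [0.5139 0.3254 0.05  ]
268 168 [0.4191 0.3098 0.1   ]
383 158 [0.5086 0.3176 0.1   ]
386 248 [0.5138 0.2439 0.1   ]
274 256 [0.4208 0.2368 0.1   ]
214 218 [0.3733 0.2691 0.099 ]
270 215 [0.4189 0.2717 0.099 ]
[ 3.19276611e-01  3.45974202e-01  1.20922069e+00 -2.98494438e-04
  1.58815292e+00  3.20171574e-01]
```

View pics/c1.png

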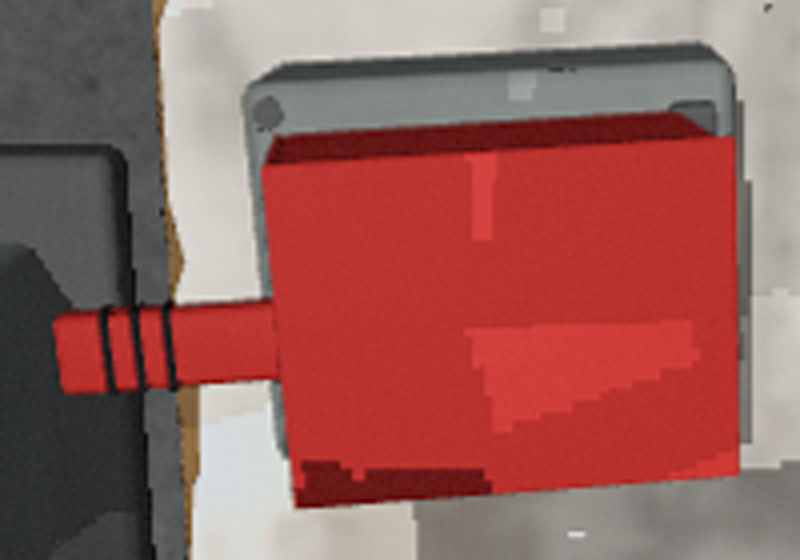

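The red guard has its near edge at (266–274, 171–257), tab tip (214,219) and box top edge (262,150)–(383,142). All sizes check against the given ones, with box centre ≈ (0.464, 0.2745) and yaw ≈ 0.06.

Candidates in the scene picture:
- **Probe:** black handle at (315,270) is the real one. The green one at (271,320) is the decoy.
- **Red things:** guard at (355,245), cap at (382,235).

I'll turn the tool above the tab.

```bash
python3 -m creep '-0.019 -0.1 0.05 -0.11;-0.019 -0.161 0.1 -0.22;-0.019 -0.161 0.15 -0.33;-0.019 -0.161 0.2 -0.44;-0.019 -0.161 0.236 -0.55;-0.019 -0.161 0.236 -0.66;-0.019 -0.161 0.236 -0.77;-0.019 -0.161 0.236 -0.88'; python3 -m creep '0 0 0 -0.1;0 0 0 -0.158;0 0 0 -0.158;0 0 0 -0.158';python3 - <<'E'
from h import *
shot('wrist','w2')
p=lambda q:proj('w2',q).round(1)
print('tabtip',p((.3733,.2691,.099)),'tabpt',p((.3896,.27,.099)), 'midfingers', get_obs()['eef_pos'],get_obs()['contact_force'])
E
```

```text
t: 2.08
eef_pos: [0.3899, 0.2691, 0.1699]
tcp_rot: [[-0.983, 0.184, -0.002], [0.184, 0.983, -0.001], [0.002, -0.001, -1.0]]
contact_force: [0.4, 0.1, 0.4]
grip_width: 1.0
finger_force: 0.0
t: 2.58
eef_pos: [0.3897, 0.2699, 0.1704]
tcp_rot: [[-0.998, -0.057, -0.001], [-0.057, 0.998, -0.0], [0.001, -0.0, -1.0]]
contact_force: [-0.0, 0.4, 0.8]
grip_width: 0.997
finger_force: 0.0
tabtip [333.5 227.3] tabpt [333.4 256.2] midfingers [0.38967372 0.27002643 0.170467  ] [ 0.09758315 -1.47648855 -0.77993828]
```

View pics/w2.png

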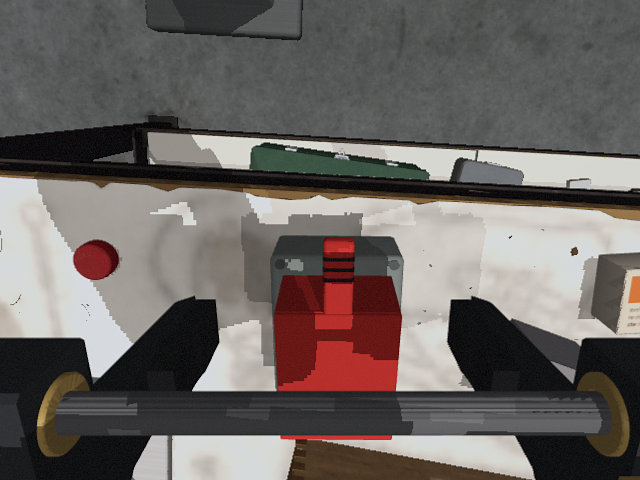

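```bash
cat >> h.py <<'E'
BC=np.array([.4645,.2745]);BY=.06
def box(x,y,z): 
    c,s=np.cos(BY),np.sin(BY); return np.array([BC[0]+(c*x-s*y)/1e3,BC[1]+(s*x+c*y)/1e3,z/1e3])
E
python3 - <<'E'
from h import *
for n,q in dict(boxnl=(-55,45,50),boxnr=(-55,-45,50),gl=(-47,35,100),gr=(-47,-35,100),gbl=(-47,35,53),tip=(-90,0,99),tipb=(-90,0,91),pt=(-75,0,99),base=(-47,0,99)).items(): print(n,[proj(w,box(*q)).round(1) for w in('w1','w2')])
print(cam('w1')[3].round(3),cam('w2')[3].round(3))
cv2.imwrite('pics/c2.png',cv2.resize(cv2.imread('pics/w2.png')[220:360,250:430],None,fx=4,fy=4,interpolation=cv2.INTER_CUBIC))
E
```

```text
boxnl [array([262. , 152.6]), array([401. , 259.2])]
boxnr [array([272.4, 248.4]), array([265.9, 259.5])]
gl [array([263.5, 172.1]), array([396. , 303.7])]
gr [array([272.6, 256. ]), array([271.1, 304. ])]
gbl [array([271.7, 163.8]), array([386.1, 272.1])]
tip [array([215.7, 218.1]), array([333.4, 229.7])]
tipb [array([218.2, 215.6]), array([333.4, 225.6])]
pt [array([234., 217.]), array([333.4, 256.2])]
base [array([268.4, 215. ]), array([333.6, 303.1])]
[[ 1.     0.001 -0.001  0.47 ]
 [ 0.001 -0.952 -0.306  0.359]
 [-0.001  0.306 -0.952  0.435]
 [ 0.     0.     0.     1.   ]] [[-0.057  0.951  0.304  0.31 ]
 [ 0.998  0.054  0.017  0.265]
 [-0.     0.305 -0.952  0.317]
 [ 0.     0.     0.     1.   ]]
```

View pics/c2.png

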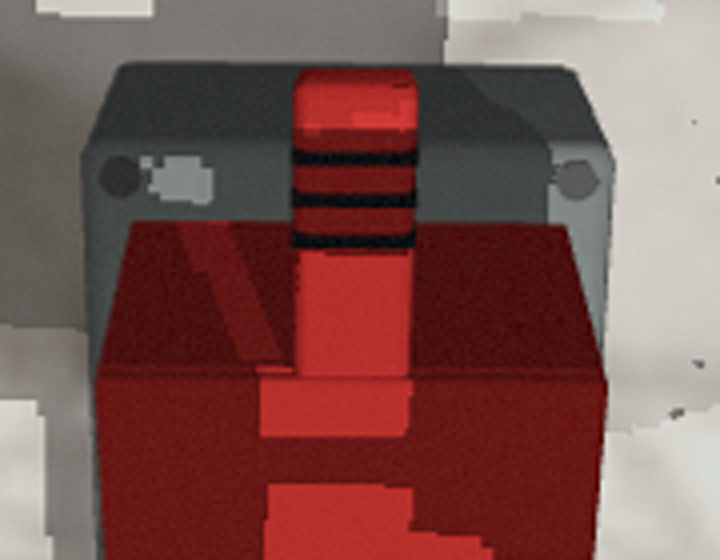

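```bash
cat > fit.py <<'E'
from h import *
from scipy.optimize import least_squares
from scipy.spatial.transform import Rotation as Ro
D=[('w1',(-55,45,50),(261.5,152)),('w1',(55,45,50),(383.5,144.5)),('w1',(-47,35,100),(265.75,171.3)),('w1',(45,35,100),(383.7,164.5)),('w1',(45,-35,100),(385,248.3)),('w1',(-47,-35,100),(273.7,256.7)),('w1',(-90,0,99),(214.4,218.9)),('w1',(-47,0,99),(269,215)),
('w2',(-47,35,100),(401,314)),('w2',(-47,-35,100),(274.5,314)),('w2',(-47,35,53),(392,276)),('w2',(-47,-35,53),(283.7,276)),('w2',(-90,0,99),(339,239)),('w2',(-47,0,99),(338.5,314)),('w2',(-55,45,50),(403,257.5)),('w2',(-55,-45,50),(270.5,257.5))]
def res(p):
    out=[];c,s=np.cos(p[2]),np.sin(p[2])
    for w,q,uv in D:
        f,cx,cy,T=cam(w); W=np.array([p[0]+(c*q[0]-s*q[1])/1e3,p[1]+(s*q[0]+c*q[1])/1e3,(q[2]+p[9])/1e3])
        x=T[:3,:3].T@(W-T[:3,3]); x=Ro.from_rotvec(p[3:6]).apply(x)+p[6:9]
        out+=[cx+f*x[0]/x[2]-uv[0],cy+f*x[1]/x[2]-uv[1]]
    return np.array(out+list(np.array(p[3:6])/.005)+list(np.array(p[6:9])/.0012)+[p[9]/1])
r=least_squares(res,[.4645,.2745,.06]+[0]*7)
print(r.x.round(4)); print(r.fun[:-7].reshape(-1,2).round(1).tolist())
E
python3 fit.py
```

```text
[ 4.6530e-01  2.7660e-01  5.8200e-02  6.0000e-03 -2.4000e-03 -4.7000e-03
  9.0000e-04  3.5000e-03 -1.1000e-03  1.4696e+00]
[[0.4, -0.4], [3.7, -0.7], [-2.0, 0.3], [-1.2, -0.3], [-0.3, 1.4], [-0.5, -0.5], [1.1, -0.8], [-0.2, -0.1], [0.2, -3.8], [0.8, -3.1], [-1.8, 0.9], [0.4, 1.5], [-0.8, -2.8], [-0.2, -4.3], [2.1, 6.4], [-1.5, 7.2]]
```

```bash
sed -i "s/,('w2',(-55,45,50).*$/]/; s/'w1',(-55,45,50),(261.5,152)),('w1',(55,45,50),(383.5,144.5)),(//" fit.py; python3 fit.py
```

```text
[ 4.662e-01  2.774e-01  5.910e-02 -1.000e-04 -1.200e-03 -1.600e-03
  1.000e-04  2.200e-03 -1.600e-03  1.554e+00]
[[-1.4, -0.0], [-0.3, -0.4], [0.4, 1.6], [-0.1, -0.5], [1.5, -1.0], [0.3, -0.2], [0.5, -1.6], [0.7, -1.2], [-1.5, 3.1], [0.6, 3.5], [-0.6, -0.9], [-0.1, -2.2]]
```

```bash
sed -i 's/^BC=.*/BC=np.array([.4662,.2774]);BY=.059/' h.py; python3 -m creep '-0.003 0.006 0.08 0;-0.003 0.006 0.14 0;-0.003 0.006 0.189 0;-0.003 0.006 0.189 0;-0.003 0.006 0.189 0' ; python3 -m creep '0 0 0 0;0 0 0 0;0 0 0 0;0 0 0 0;0 0 0 0;0 0 0 0' 0 20
```

```text
t: 3.25
eef_pos: [0.3913, 0.2737, 0.077]
tcp_rot: [[-0.998, -0.059, 0.001], [-0.059, 0.998, 0.0], [-0.001, 0.0, -1.0]]
contact_force: [0.1, -0.2, 0.7]
grip_width: 0.997
finger_force: 0.0
t: 4.0
eef_pos: [0.3908, 0.2736, 0.0762]
tcp_rot: [[-0.998, -0.06, -0.0], [-0.06, 0.998, 0.0], [0.0, 0.0, -1.0]]
contact_force: [-0.1, -0.3, -0.3]
grip_width: 0.341
finger_force: 0.0
```

```bash
python3 -m creep '0 0 0 0;0 0 0 0;0 0 0 0;0 0 0 0' ; python3 -c "
import numpy as np
for th in np.arange(.2,1.81,.2):
    x=-120*np.cos(th)+42*np.sin(th)+120; z=120*np.sin(th)+42*np.cos(th)-42
    print(round(th,2),'tx %.3f tz %.3f'%(-x/500,-z/500))"
```

```text
t: 4.5
eef_pos: [0.3907, 0.2729, 0.0761]
tcp_rot: [[-0.998, -0.06, -0.001], [-0.06, 0.998, -0.001], [0.001, -0.001, -1.0]]
contact_force: [-0.4, -5.7, -0.0]
grip_width: 0.148
finger_force: 19.8
0.2 tx -0.021 tz -0.046
0.4 tx -0.052 tz -0.087
0.6 tx -0.089 tz -0.121
0.8 tx -0.133 tz -0.147
1.0 tx -0.181 tz -0.163
1.2 tx -0.231 tz -0.170
1.4 tx -0.282 tz -0.167
1.6 tx -0.331 tz -0.153
1.8 tx -0.376 tz -0.131
```

```bash
python3 -m creep '-0.01 -0.001 -0.023 0;-0.021 -0.001 -0.046 0;-0.036 -0.001 -0.067 0;-0.052 -0.002 -0.087 0;-0.07 -0.002 -0.104 0;-0.089 -0.002 -0.121 0;-0.111 -0.003 -0.134 0;-0.133 -0.003 -0.147 0'
```

```text
t: 5.5
eef_pos: [0.4575, 0.2758, 0.1478]
tcp_rot: [[-0.998, -0.059, -0.003], [-0.059, 0.998, -0.001], [0.003, -0.001, -1.0]]
contact_force: [8.2, 1.8, -24.9]
grip_width: 0.162
finger_force: 20.0
```

```bash
python3 -m creep '-0.003 0 0.006 0;-0.027 0 -0.003 0;-0.051 -0.001 -0.01 0;-0.076 -0.001 -0.013 0;-0.101 -0.001 -0.017 0'
```

```text
t: 6.12
eef_pos: [0.5072, 0.2783, 0.1564]
tcp_rot: [[-0.998, -0.06, -0.005], [-0.06, 0.998, -0.001], [0.005, -0.001, -1.0]]
contact_force: [-2.9, -1.4, -21.9]
grip_width: 0.174
finger_force: 20.0
```

```bash
python3 -m creep '0 0 0.007 0;-0.025 0 0.009 0;-0.051 -0.001 0.011 0;-0.076 -0.001 0.017 0;-0.1 -0.001 0.025 0;-0.12 -0.001 0.036 0;-0.12 -0.001 0.036 0'; python3 - <<'E'
from h import *
shot('side','s1')
im=cv2.imread('pics/s1.png')[150:300,190:390]; cv2.imwrite('pics/s1c.png',cv2.resize(im,None,fx=4,fy=4))
E
```

```text
t: 7.0
eef_pos: [0.5671, 0.2813, 0.1384]
tcp_rot: [[-0.998, -0.06, -0.005], [-0.059, 0.998, -0.001], [0.005, -0.001, -1.0]]
contact_force: [-5.9, -3.4, -9.6]
grip_width: 0.176
finger_force: 20.0
```

View pics/s1c.png

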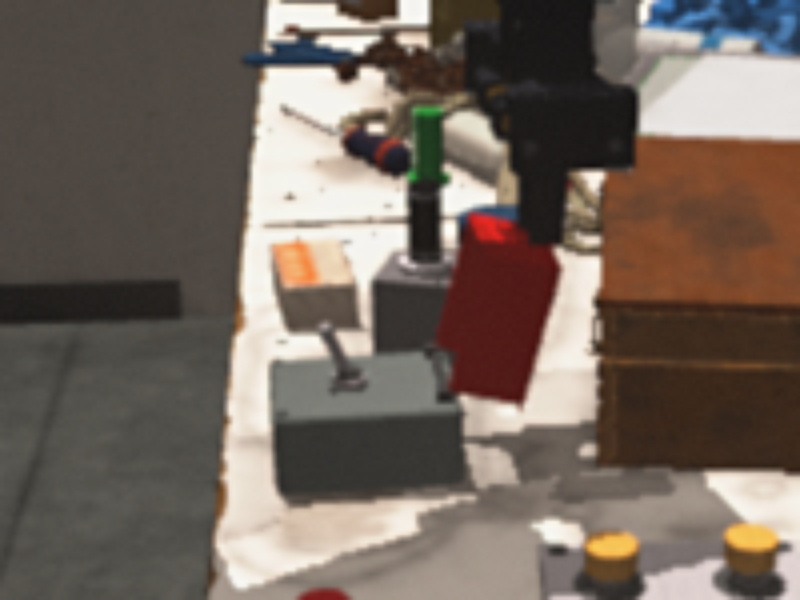

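```bash
python3 -m creep '0 0 0 0;0 0 0 0;0 0 0 0' 0.5 20; python3 -m creep '0 0 -0.07 0;0 0 -0.14 0;0.1 0.004 -0.14 0;0.2 0.004 -0.14 0;0.298 0.004 -0.14 0;0.298 0.004 -0.14 0' 0 20; python3 - <<'E'
from h import *
o=get_obs();print((o['eef_pos'][:2]-BC)@np.array([np.cos(BY),np.sin(BY)]),(o['eef_pos'][:2]-BC)@np.array([-np.sin(BY),np.cos(BY)]))
E
```

```text
t: 7.42
eef_pos: [0.5683, 0.2819, 0.1411]
tcp_rot: [[-0.998, -0.06, 0.002], [-0.06, 0.998, 0.001], [-0.002, 0.001, -1.0]]
contact_force: [0.4, 0.5, -0.6]
grip_width: 0.487
finger_force: 0.0
t: 8.18
eef_pos: [0.4166, 0.2749, 0.2113]
tcp_rot: [[-0.998, -0.061, 0.001], [-0.061, 0.998, 0.001], [-0.001, 0.001, -1.0]]
contact_force: [0.7, 0.8, 0.9]
grip_width: 0.005
finger_force: 0.0
-0.0497076816713845 0.00045866520503901693
```

```bash
python3 -m creep '0 0 0.1 0;0 0 0.2 0;0 0 0.27 0;0 0 0.27 0;-0.02 0 0.27 0;-0.04 0 0.27 0;-0.06 0 0.27 0;-0.06 0 0.27 0'; python3 -m creep '-0.007 0 0 0;-0.014 0 0 0;-0.014 0 0 0'
```

```text
t: 9.18
eef_pos: [0.4497, 0.2766, 0.0756]
tcp_rot: [[-0.998, -0.059, 0.001], [-0.059, 0.998, 0.0], [-0.001, 0.0, -1.0]]
contact_force: [-0.4, 1.1, 0.9]
grip_width: 0.005
finger_force: 0.1
t: 9.55
eef_pos: [0.4514, 0.2767, 0.0749]
tcp_rot: [[-0.998, -0.06, -0.01], [-0.06, 0.998, -0.002], [0.01, -0.001, -1.0]]
contact_force: [-17.9, -0.7, 10.8]
grip_width: 0.007
finger_force: 10.3
```

```bash
python3 -m creep '0.03 0 0 0;0.03 0 -0.1 0;0.03 0 -0.2 0;0.03 0 -0.27 0;0.03 0 -0.27 0'; python3 - <<'E'
from h import *
shot('side','s2')
im=cv2.imread('pics/s2.png')[190:300,230:350]; cv2.imwrite('pics/s2c.png',cv2.resize(im,None,fx=5,fy=5))
o=get_obs(); R=o['tcp_rot']; print(o['eef_pos'],R.T@(np.array([.5683,.2819,.1411])-o['eef_pos'])/.5)
E
```

```text
t: 10.18
eef_pos: [0.4416, 0.2764, 0.2127]
tcp_rot: [[-0.998, -0.06, 0.006], [-0.06, 0.998, 0.002], [-0.006, 0.001, -1.0]]
contact_force: [0.2, 0.4, -0.1]
grip_width: 0.004
finger_force: 0.0
[0.4408841  0.27611965 0.21081334] [-0.25472549 -0.00373502  0.14004882]
```

View pics/s2c.png

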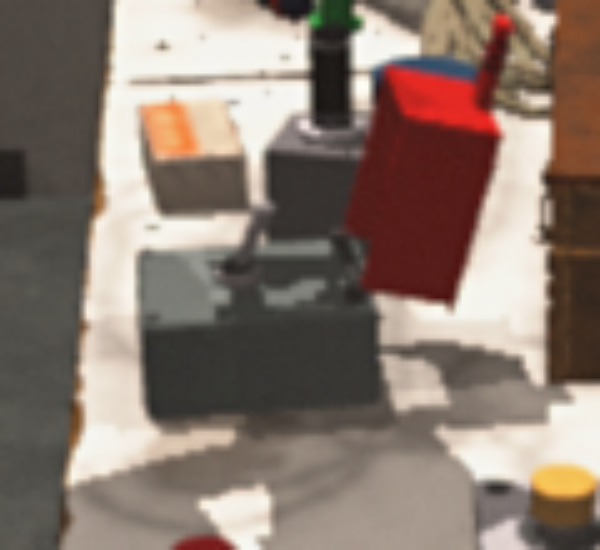

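```bash
python3 -m creep '-0.1 -0.004 0 0;-0.2 -0.004 0 0;-0.254 -0.004 0 0;-0.254 -0.004 0.07 0;-0.254 -0.004 0.14 0;-0.254 -0.004 0.14 0' 0.5; python3 -m creep '0 0 0 0;0 0 0 0;0 0 0 0;0 0 0 0;0 0 0 0;0 0 0 0' 0 12; python3 - <<'E'
from h import *
o=get_obs();e=o['eef_pos'];bx=(e[:2]-BC)@np.array([np.cos(BY),np.sin(BY)])-.045;bz=e[2]+.019-.053
a0=np.arctan2(bz,bx);r0=np.hypot(bx,bz);print(a0,r0)
for a in np.linspace(a0,2.5,17)[1:]:
    r=r0+(.1265-r0)*(a-a0)/(2.6-a0); print('%.3f 0 %.3f 0'%(-(r*np.cos(a)-bx)/.5,-(r*np.sin(a)-bz)/.5),end=';')
E
```

```text
t: 10.98
eef_pos: [0.5672, 0.2812, 0.1371]
tcp_rot: [[-0.998, -0.059, -0.004], [-0.059, 0.998, -0.001], [0.004, -0.001, -1.0]]
contact_force: [0.1, -0.5, -1.2]
grip_width: 0.504
finger_force: 0.0
t: 11.72
eef_pos: [0.5677, 0.2814, 0.1403]
tcp_rot: [[-0.998, -0.059, 0.0], [-0.059, 0.998, -0.0], [-0.0, -0.0, -1.0]]
contact_force: [0.7, -3.3, 0.5]
grip_width: 0.178
finger_force: 12.0
1.0817580385830938 0.12045669649280158
0.019 0 -0.010 0;0.039 0 -0.018 0;0.059 0 -0.024 0;0.080 0 -0.029 0;0.102 0 -0.032 0;0.124 0 -0.032 0;0.145 0 -0.031 0;0.167 0 -0.028 0;0.188 0 -0.023 0;0.209 0 -0.016 0;0.229 0 -0.007 0;0.249 0 0.003 0;0.267 0 0.016 0;0.284 0 0.030 0;0.301 0 0.045 0;0.315 0 0.062 0;
```

```bash
python3 -m creep '0.019 0 -0.010 0;0.039 0 -0.018 0;0.059 0 -0.024 0;0.080 0 -0.029 0;0.102 0 -0.032 0;0.124 0 -0.032 0;0.145 0 -0.031 0;0.167 0 -0.028 0'
```

```text
t: 12.72
eef_pos: [0.4846, 0.2773, 0.1569]
tcp_rot: [[-0.998, -0.06, 0.005], [-0.06, 0.998, 0.002], [-0.005, 0.002, -1.0]]
contact_force: [-1.0, -0.2, 13.6]
grip_width: 0.169
finger_force: 12.0
```

```bash
python3 -m creep '0.021 0 0.001 0;0.042 0 0.008 0;0.062 0 0.016 0;0.082 0 0.026 0;0.1 0 0.039 0;0.117 0 0.053 0;0.134 0 0.068 0;0.148 0 0.086 0'; python3 -m creep '0 0 0 0;0 0 0 0;0 0 0 0;0 0 0 0' 0.5; python3 -m creep '0 0 -0.06 0;0 0 -0.12 0;0.03 0 -0.12 0;0.03 0 -0.12 0' 0
```

```text
t: 13.72
eef_pos: [0.4079, 0.2733, 0.1115]
tcp_rot: [[-0.998, -0.06, -0.003], [-0.06, 0.998, 0.002], [0.003, 0.002, -1.0]]
contact_force: [-7.8, 6.9, 7.1]
grip_width: 0.159
finger_force: 11.5
t: 14.22
eef_pos: [0.4106, 0.2722, 0.1113]
tcp_rot: [[-0.998, -0.059, 0.0], [-0.059, 0.998, 0.0], [-0.0, 0.0, -1.0]]
contact_force: [-0.3, -0.1, 0.9]
grip_width: 0.498
finger_force: 0.0
t: 14.72
eef_pos: [0.394, 0.2711, 0.1705]
tcp_rot: [[-0.998, -0.06, -0.002], [-0.06, 0.998, -0.001], [0.002, -0.0, -1.0]]
contact_force: [0.1, 1.1, -0.2]
grip_width: 0.068
finger_force: 0.0
```

```bash
python3 -m creep '0 0 0.03 0;0 0 0.06 0;0 0 0.08 0;0 0 0.1 0;0 0 0.12 0;0 0 0.135 0;0 0 0.143 0;0 0 0.143 0'; python3 -m creep '0 0 0.004 0;0 0 0.008 0;0 0 0.008 0'
```

```text
t: 15.72
eef_pos: [0.3955, 0.2714, 0.0997]
tcp_rot: [[-0.998, -0.06, 0.0], [-0.06, 0.998, 0.0], [-0.0, 0.0, -1.0]]
contact_force: [0.1, 0.9, -0.5]
grip_width: 0.008
finger_force: 0.0
t: 16.1
eef_pos: [0.3956, 0.2716, 0.0987]
tcp_rot: [[-0.998, -0.06, 0.003], [-0.06, 0.998, 0.001], [-0.003, 0.001, -1.0]]
contact_force: [-9.8, -4.9, 34.3]
grip_width: 0.008
finger_force: 17.1
```

```bash
python3 -m creep '0 0 -0.1 0;0 0 -0.2 0;-0.05 0.07 -0.3 0;-0.1 0.16 -0.33 0;-0.17 0.24 -0.33 0;-0.23 0.327 -0.33 0;-0.23 0.327 -0.33 0;-0.23 0.327 -0.33 0' 1; python3 - <<'E'
from h import *
shot('wrist','w3')
E
```

```text
t: 17.1
eef_pos: [0.5002, 0.4411, 0.2605]
tcp_rot: [[-0.998, -0.06, -0.0], [-0.06, 0.998, -0.0], [0.0, -0.0, -1.0]]
contact_force: [-0.3, -0.4, -0.0]
grip_width: 0.889
finger_force: 0.0
```

View pics/w3.png

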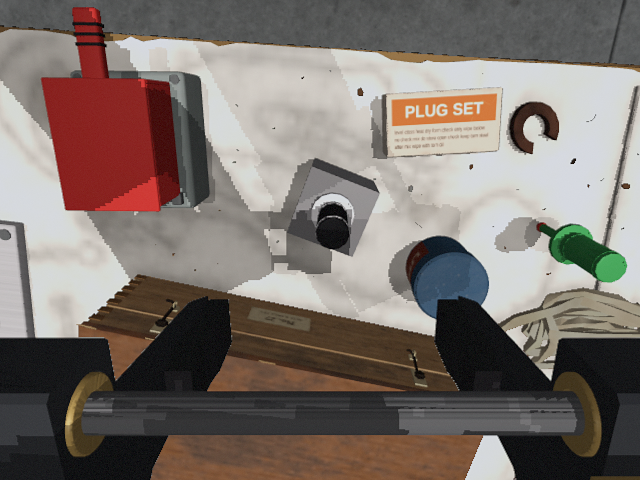

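```bash
cat >> h.py <<'E'
def wray(fn,u,v,z):
    f,cx,cy,T=cam(fn); d=T[:3,:3]@np.array([(u-cx)/f,(v-cy)/f,1]); o=T[:3,3]-T[:3,:3]@np.array([.0001,.0022,-.0016]); return o+d*(z-o[2])/d[2]
def axes(p): 
    o=get_obs(); return (o['tcp_rot'].T@(np.array(p)-o['eef_pos'])/.5).round(4)
E
python3 - <<'E'
from h import *
im=cv2.imread('pics/w3.png')[140:270,270:400]; cv2.imwrite('pics/w3c.png',cv2.resize(im,None,fx=4.5,fy=4.5,interpolation=cv2.INTER_CUBIC))
print(wray('w3',333,234,.12)); print(np.mean([wray('w3',*c,.06) for c in [(318,158),(380,192),(349,255),(288,220)]],0))
E
```

```text
[0.50641619 0.44125014 0.12      ]
[0.50153486 0.44162376 0.06      ]
```

View pics/w3c.png

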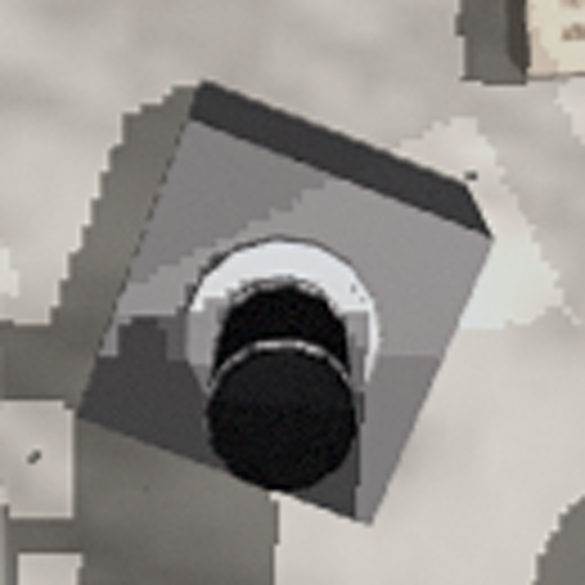

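```bash
python3 - <<'E'
from h import *
print(wray('w3',332.7,232.4,.12),wray('w3',332.8,211.8,.06),wray('w3',332.9,214,.066)); print(axes((.5055,.4415,.0815)))
E
```

```text
[0.50526583 0.44097116 0.12      ] [0.50550726 0.44104439 0.06      ] [0.50585024 0.44114808 0.066     ]
[-0.0108  0.0009  0.3592]
```

```bash
python3 -m creep '-0.011 0 0.1 0;-0.011 0 0.2 0;-0.011 0 0.3 0;-0.011 0 0.359 0;-0.011 0 0.359 0;-0.011 0 0.359 0' 1; python3 -m creep '0 0 0 0;0 0 0 0;0 0 0 0;0 0 0 0;0 0 0 0;0 0 0 0;0 0 0 0;0 0 0 0' 0 40;  python3 -m creep '0 0 0 0;0 0 0 0;0 0 0 0;0 0 0 0'
```

```text
t: 17.9
eef_pos: [0.5066, 0.4418, 0.0835]
tcp_rot: [[-0.998, -0.059, 0.003], [-0.059, 0.998, 0.002], [-0.003, 0.001, -1.0]]
contact_force: [-0.4, -0.3, 0.2]
grip_width: 1.0
finger_force: 0.0
t: 18.9
eef_pos: [0.506, 0.4417, 0.0812]
tcp_rot: [[-0.998, -0.06, -0.0], [-0.06, 0.998, -0.0], [0.0, -0.0, -1.0]]
contact_force: [0.2, 0.6, -0.2]
grip_width: 0.259
finger_force: 40.0
t: 19.4
eef_pos: [0.506, 0.4417, 0.0812]
tcp_rot: [[-0.998, -0.06, -0.0], [-0.06, 0.998, -0.0], [0.0, -0.0, -1.0]]
contact_force: [-0.1, 0.1, -0.7]
grip_width: 0.262
finger_force: 40.0
```

```bash
python3 - <<'E'
from h import *
from scipy.optimize import least_squares
P=[(375,84),(366,188),(358,273),(469,91),(453,193)];S=[(-36,80),(-36,0),(-36,-80),(36,80),(36,0)]
W=[wray('wrist0',u,v,.037)[:2] for u,v in P]
def m(p,s): c,t=np.cos(p[2]),np.sin(p[2]); return np.array([p[0]+(c*s[0]-t*s[1])/1e3,p[1]+(t*s[0]+c*s[1])/1e3])
r=least_squares(lambda p:np.ravel([m(p,s)-w for s,w in zip(S,W)]),[.6,0,0]);print(r.x,(r.fun*1e3).round(1))
c=[wray('wrist0',u,v,.014)[:2] for u,v in [(335,23),(510,35),(320,308)]];print(c,[m(r.x,s) for s in [(-70,125),(70,125),(-70,-125)]])
for s in S: print(s,m(r.x,s).round(4))
print(axes((*m(r.x,S[0]),.2)),axes((.5,.441,.25)))
E
python3 -m creep '0 0 -0.04 0;0 0 -0.08 0;0 0 -0.16 0;0 0 -0.24 0;0 0 -0.32 0;0 0 -0.34 0;0 0 -0.34 0'
```

```text
[ 0.61214543  0.01287481 -0.07068147] [ 0.5  1.1 -0.2  1.3 -0.7 -3.7  0.4  1.   0.1  0.3]
[array([0.55096355, 0.13967189]), array([0.68833275, 0.13121062]), array([ 0.53717789, -0.10608892])] [array([0.55114804, 0.14250629]), array([0.69079848, 0.13261912]), array([ 0.53349239, -0.10686949])]
(-36, 80) [0.5819 0.0952]
(-36, 0) [0.5762 0.0154]
(-36, -80) [ 0.5706 -0.0644]
(36, 80) [0.6537 0.0901]
(36, 0) [0.6481 0.0103]
[-0.1102 -0.7009 -0.2376] [ 0.012  -0.0008 -0.3376]
t: 20.27
eef_pos: [0.5058, 0.4417, 0.2504]
tcp_rot: [[-0.998, -0.06, -0.001], [-0.06, 0.998, -0.0], [0.001, -0.0, -1.0]]
contact_force: [-0.6, 0.1, -0.9]
grip_width: 0.258
finger_force: 40.0
```

```bash
python3 -m creep '0 -0.1 0 0;0 -0.2 0 0;0 -0.32 0 0;0 -0.44 0 0;-0.03 -0.56 0 0;-0.09 -0.66 0 0;-0.11 -0.701 0 0;-0.11 -0.701 0 0'; python3 -m creep '0 0 0.08 0;0 0 0.16 0;0 0 0.23 0;0 0 0.25 0;0 0 0.25 0;0 0 0.25 0'; python3 -c "
from h import *
shot('wrist','w4'); print(axes((.5819,.0952,.12)))"
```

```text
t: 21.28
eef_pos: [0.5817, 0.0944, 0.2494]
tcp_rot: [[-0.998, -0.058, -0.003], [-0.058, 0.998, 0.0], [0.003, 0.001, -1.0]]
contact_force: [-0.3, 1.2, -0.8]
grip_width: 0.263
finger_force: 40.0
t: 22.02
eef_pos: [0.5823, 0.0955, 0.1277]
tcp_rot: [[-0.998, -0.06, 0.002], [-0.06, 0.998, -0.0], [-0.002, -0.0, -1.0]]
contact_force: [-0.4, 0.6, -0.6]
grip_width: 0.261
finger_force: 40.0
[ 0.0008 -0.0004  0.0153]
```

View pics/w4.png

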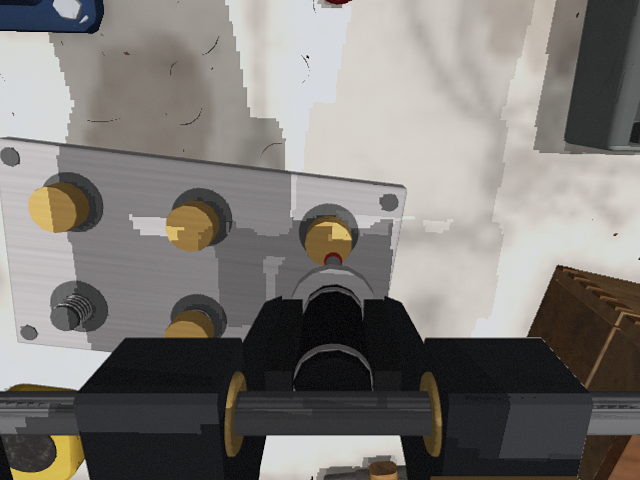

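```bash
python3 -c "
from h import *
for u,v in [(328,238),(194,227),(59,207),(190,328),(69,317)]: print(wray('w4',u,v,.037).round(4))
print(wray('w4',333,257,.055),axes((.5819,.0952,.12)))"
```

```text
[0.5761 0.0921 0.037 ]
[0.5742 0.0152 0.037 ]
[ 0.567  -0.0604  0.037 ]
[0.6397 0.0102 0.037 ]
[ 0.6366 -0.0637  0.037 ]
[0.58098031 0.09528957 0.055     ] [ 0.0008 -0.0004  0.0153]
```

```bash
python3 -m creep '0.006 -0.003 0.01 0;0.006 -0.003 0.018 0;0.006 -0.003 0.018 0;0.006 -0.003 0.018 0'; python3 -m creep '0 0 0.002 0;0 0 0.004 0;0 0 0.004 0;0 0 0.004 0'
```

```text
t: 22.58
eef_pos: [0.579, 0.0935, 0.1173]
tcp_rot: [[-0.998, -0.06, 0.0], [-0.06, 0.998, 0.0], [-0.0, 0.0, -1.0]]
contact_force: [-0.4, -0.4, -1.6]
grip_width: 0.26
finger_force: 40.0
t: 23.08
eef_pos: [0.5789, 0.0935, 0.1153]
tcp_rot: [[-0.998, -0.06, -0.0], [-0.06, 0.998, -0.0], [0.0, -0.0, -1.0]]
contact_force: [0.0, 0.4, -1.2]
grip_width: 0.262
finger_force: 40.0
```

```bash
cat > r.py <<'E'
from h import *
o=get_obs(); print('xyz',o['eef_pos'].round(5),'F',o['contact_force'].round(2),'m',o['moment'].round(3))
E
python3 r.py; python3 -m creep '0 0 0.002 0;0 0 0.004 0;0 0 0.004 0;0 0 0.004 0'; python3 r.py
```

```text
xyz [0.57888 0.0935  0.11525] F [ 0.03  0.35 -1.18] m [ 0.053 -0.043 -0.005]
t: 23.58
eef_pos: [0.5791, 0.0935, 0.1137]
tcp_rot: [[-0.998, -0.06, 0.001], [-0.06, 0.998, -0.0], [-0.001, -0.0, -1.0]]
contact_force: [-0.4, 0.6, 4.3]
grip_width: 0.263
finger_force: 40.0
xyz [0.57912 0.09348 0.11366] F [-0.43  0.58  4.33] m [ 0.163 -0.025  0.015]
```

```bash
python3 -m creep '0 0 -0.02 0;0.008 -0.06 -0.04 0;0.017 -0.12 -0.04 0;0.017 -0.156 -0.04 0;0.017 -0.156 -0.02 0;0.017 -0.156 -0.009 0;0.017 -0.156 -0.009 0;0.017 -0.156 -0.009 0'; python3 r.py;  python3 -m creep '0 0 0.002 0;0 0 0.004 0;0 0 0.004 0;0 0 0.004 0'; python3 r.py
```

```text
t: 24.58
eef_pos: [0.5751, 0.0157, 0.1178]
tcp_rot: [[-0.998, -0.06, 0.0], [-0.06, 0.998, 0.0], [-0.0, 0.0, -1.0]]
contact_force: [-0.2, -0.1, -1.7]
grip_width: 0.257
finger_force: 40.0
xyz [0.5751  0.01572 0.11776] F [-0.25 -0.08 -1.74] m [ 0.129 -0.067 -0.052]
t: 25.08
eef_pos: [0.5751, 0.0151, 0.1158]
tcp_rot: [[-0.998, -0.06, 0.0], [-0.06, 0.998, 0.0], [-0.0, -0.0, -1.0]]
contact_force: [-0.7, -0.7, -0.2]
grip_width: 0.261
finger_force: 40.0
xyz [0.57507 0.01508 0.11578] F [-0.67 -0.72 -0.19] m [ 0.031 -0.051 -0.008]
```

```bash
python3 -m creep '0 0 0.001 0;0 0 0.002 0;0 0 0.002 0;0 0 0.002 0'; python3 r.py
```

```text
t: 25.58
eef_pos: [0.5753, 0.0151, 0.1152]
tcp_rot: [[-0.998, -0.06, 0.001], [-0.06, 0.998, -0.0], [-0.001, -0.0, -1.0]]
contact_force: [-0.7, -0.1, 5.2]
grip_width: 0.257
finger_force: 40.0
xyz [0.57529 0.0151  0.11516] F [-0.66 -0.07  5.23] m [ 0.198 -0.037 -0.017]
```

```bash
python3 -m creep '0 0 -0.02 0;0.01 -0.06 -0.04 0;0.021 -0.12 -0.04 0;0.021 -0.155 -0.04 0;0.021 -0.155 -0.02 0;0.021 -0.155 -0.006 0;0.021 -0.155 -0.006 0;0.021 -0.155 -0.006 0'; python3 r.py;  python3 -m creep '0 0 0.002 0;0 0 0.004 0;0 0 0.004 0;0 0 0.004 0'; python3 r.py
```

```text
t: 26.58
eef_pos: [0.5693, -0.0623, 0.1177]
tcp_rot: [[-0.998, -0.06, -0.0], [-0.06, 0.998, 0.0], [0.0, 0.0, -1.0]]
contact_force: [0.5, 0.7, -0.8]
grip_width: 0.259
finger_force: 40.0
xyz [ 0.5693  -0.06228  0.11773] F [ 0.49  0.74 -0.79] m [ 0.097 -0.035 -0.007]
t: 27.08
eef_pos: [0.5692, -0.0629, 0.1158]
tcp_rot: [[-0.998, -0.06, 0.0], [-0.06, 0.998, -0.0], [-0.0, -0.0, -1.0]]
contact_force: [-0.4, -0.1, -0.7]
grip_width: 0.259
finger_force: 40.0
xyz [ 0.5692  -0.06289  0.1158 ] F [-0.38 -0.11 -0.65] m [ 0.059 -0.076 -0.043]
```

```bash
python3 -m creep '0 0 0.001 0;0 0 0.002 0;0 0 0.002 0;0 0 0.002 0'; python3 r.py;  python3 -m creep '0 0 0.001 0;0 0 0.002 0;0 0 0.002 0;0 0 0.002 0'; python3 r.py
```

```text
t: 27.58
eef_pos: [0.5692, -0.0629, 0.1147]
tcp_rot: [[-0.998, -0.06, -0.0], [-0.06, 0.998, -0.0], [0.0, -0.0, -1.0]]
contact_force: [0.4, 0.8, -1.2]
grip_width: 0.262
finger_force: 40.0
xyz [ 0.56919 -0.06286  0.11474] F [ 0.39  0.79 -1.25] m [ 0.113 -0.072 -0.006]
t: 28.08
eef_pos: [0.5692, -0.0629, 0.1138]
tcp_rot: [[-0.998, -0.06, 0.0], [-0.06, 0.998, 0.0], [-0.0, 0.0, -1.0]]
contact_force: [-0.1, -0.4, -1.0]
grip_width: 0.259
finger_force: 40.0
xyz [ 0.5692  -0.06285  0.11375] F [-0.11 -0.42 -1.05] m [ 0.113 -0.114  0.025]
```

```bash
python3 -m creep '0 0 0.001 0;0 0 0.002 0;0 0 0.002 0;0 0 0.002 0'; python3 r.py;  python3 -m creep '0 0 0.001 0;0 0 0.002 0;0 0 0.002 0;0 0 0.002 0'; python3 r.py
```

```text
t: 28.58
eef_pos: [0.5692, -0.0629, 0.1127]
tcp_rot: [[-0.998, -0.06, -0.0], [-0.06, 0.998, 0.0], [0.0, 0.0, -1.0]]
contact_force: [0.1, -0.2, -0.9]
grip_width: 0.259
finger_force: 40.0
xyz [ 0.56919 -0.06287  0.11274] F [ 0.07 -0.16 -0.92] m [ 0.103 -0.094 -0.034]
t: 29.08
eef_pos: [0.5692, -0.0629, 0.1117]
tcp_rot: [[-0.998, -0.06, -0.0], [-0.06, 0.998, 0.0], [0.0, 0.0, -1.0]]
contact_force: [0.3, 0.4, -1.3]
grip_width: 0.262
finger_force: 40.0
xyz [ 0.56918 -0.06287  0.11174] F [ 0.27  0.41 -1.35] m [ 0.123 -0.068 -0.004]
```

```bash
python3 -m creep '0 0 0.001 0;0 0 0.002 0;0 0 0.002 0;0 0 0.002 0'; python3 r.py;  python3 -m creep '0 0 0.001 0;0 0 0.002 0;0 0 0.002 0;0 0 0.002 0'; python3 r.py
```

```text
t: 29.58
eef_pos: [0.5692, -0.0629, 0.1107]
tcp_rot: [[-0.998, -0.06, -0.0], [-0.06, 0.998, 0.0], [0.0, 0.0, -1.0]]
contact_force: [-0.9, -0.4, -1.3]
grip_width: 0.259
finger_force: 40.0
xyz [ 0.56919 -0.06288  0.11073] F [-0.92 -0.39 -1.28] m [ 0.084 -0.004 -0.016]
t: 30.08
eef_pos: [0.5693, -0.0629, 0.11]
tcp_rot: [[-0.998, -0.06, 0.001], [-0.06, 0.998, -0.0], [-0.001, -0.0, -1.0]]
contact_force: [0.6, 0.4, 2.7]
grip_width: 0.261
finger_force: 40.0
xyz [ 0.56935 -0.0629   0.11001] F [0.6  0.42 2.7 ] m [ 0.188 -0.027 -0.049]
```

```bash
python3 -m creep '0 0 -0.03 0;-0.02 0.02 -0.06 0;-0.08 0.12 -0.06 0;-0.14 0.22 -0.06 0;-0.181 0.294 -0.06 0;-0.181 0.294 -0.035 0;-0.181 0.294 -0.017 0;-0.181 0.294 -0.017 0'; python3 -m creep '0 0 0 0;0 0 0.002 0;0 0 0.004 0;0 0 0.004 0;0 0 0.004 0';python3 r.py
```

```text
t: 31.08
eef_pos: [0.6502, 0.0881, 0.1178]
tcp_rot: [[-0.998, -0.058, -0.002], [-0.058, 0.998, -0.0], [0.002, -0.0, -1.0]]
contact_force: [1.2, 1.2, -1.7]
grip_width: 0.263
finger_force: 40.0
t: 31.7
eef_pos: [0.6509, 0.0892, 0.1166]
tcp_rot: [[-0.998, -0.06, 0.001], [-0.06, 0.998, -0.0], [-0.001, -0.0, -1.0]]
contact_force: [0.4, -0.3, 3.1]
grip_width: 0.256
finger_force: 40.0
xyz [0.65093 0.08916 0.11662] F [ 0.43 -0.32  3.12] m [-0.157 -0.065  0.006]
```

```bash
python3 -m creep '0 0 0.001 0;0 0 0.002 0;0 0 0.002 0;0 0 0.002 0'; python3 r.py
```

```text
t: 32.2
eef_pos: [0.6513, 0.0892, 0.1163]
tcp_rot: [[-0.998, -0.06, 0.002], [-0.06, 0.998, -0.0], [-0.002, -0.0, -1.0]]
contact_force: [-0.6, -0.6, 6.9]
grip_width: 0.261
finger_force: 40.0
xyz [0.65128 0.08918 0.11634] F [-0.58 -0.62  6.93] m [-0.16   0.087 -0.009]
```

```bash
python3 -m creep '0 0 -0.02 0;0.01 -0.06 -0.04 0;0.018 -0.12 -0.04 0;0.018 -0.157 -0.04 0;0.018 -0.157 -0.02 0;0.018 -0.157 -0.008 0;0.018 -0.157 -0.006 0;0.018 -0.157 -0.006 0'; python3 -m creep '0 0 0 0;0 0 0.002 0;0 0 0.004 0;0 0 0.004 0;0 0 0.004 0';python3 r.py
```

```text
t: 33.2
eef_pos: [0.6465, 0.0111, 0.1181]
tcp_rot: [[-0.998, -0.06, -0.0], [-0.06, 0.998, 0.0], [0.0, 0.0, -1.0]]
contact_force: [0.2, 0.5, -0.9]
grip_width: 0.26
finger_force: 40.0
t: 33.83
eef_pos: [0.6467, 0.0103, 0.1167]
tcp_rot: [[-0.998, -0.06, 0.001], [-0.06, 0.998, -0.0], [-0.001, -0.0, -1.0]]
contact_force: [-0.0, 0.3, 4.1]
grip_width: 0.259
finger_force: 40.0
xyz [0.64668 0.01034 0.11669] F [-0.01  0.27  4.08] m [ 0.213 -0.042 -0.014]
```

```bash
python3 -m creep '0 0 0.001 0;0 0 0.002 0;0 0 0.002 0;0 0 0.002 0'; python3 r.py;  python3 -m creep '0 0 0.001 0;0 0 0.001 0;0 0 0.001 0'; python3 r.py
```

```text
t: 34.33
eef_pos: [0.647, 0.0103, 0.1164]
tcp_rot: [[-0.998, -0.06, 0.002], [-0.06, 0.998, -0.0], [-0.002, -0.0, -1.0]]
contact_force: [-0.3, 0.8, 8.0]
grip_width: 0.258
finger_force: 40.0
xyz [0.64701 0.01035 0.11643] F [-0.27  0.8   8.  ] m [ 0.22   0.038 -0.012]
t: 34.7
eef_pos: [0.6472, 0.0103, 0.1164]
tcp_rot: [[-0.998, -0.06, 0.003], [-0.06, 0.998, -0.0], [-0.003, -0.001, -1.0]]
contact_force: [-0.8, 0.7, 9.4]
grip_width: 0.263
finger_force: 40.0
xyz [0.6472  0.01033 0.11637] F [-0.79  0.74  9.39] m [ 0.278  0.04  -0.018]
```

```bash
python3 -m creep '0 0 -0.08 0;0 0 -0.16 0;0 0 -0.27 0;0.1 0.05 -0.27 0;0.2 0.1 -0.27 0;0.229 0.22 -0.27 0;0.229 0.34 -0.27 0;0.229 0.46 -0.27 0'; python3 -m creep '0 0.12 0 0;0 0.24 0 0;0 0.34 0 0;0 0.4 0 0;0 0.418 0 0;0 0.418 0 0;0 0.418 0 0'; python3 -c "
from h import *
print(get_obs()['eef_pos'],axes((.506,.4417,.0812)))
shot('wrist','w5');shot('side','s5')"
```

```text
t: 35.7
eef_pos: [0.5178, 0.2347, 0.2495]
tcp_rot: [[-0.998, -0.059, -0.0], [-0.059, 0.998, -0.0], [0.0, -0.0, -1.0]]
contact_force: [0.5, 0.2, -1.0]
grip_width: 0.262
finger_force: 40.0
t: 36.58
eef_pos: [0.5064, 0.4405, 0.2499]
tcp_rot: [[-0.998, -0.058, -0.0], [-0.058, 0.998, -0.0], [0.0, -0.0, -1.0]]
contact_force: [0.4, 0.2, -0.1]
grip_width: 0.258
finger_force: 40.0
[0.50636802 0.44053538 0.24985952] [0.0006 0.0025 0.3373]
```

```bash
python3 -m creep '0.001 0.0025 0.06 0;0.001 0.0025 0.12 0;0.001 0.0025 0.18 0;0.001 0.0025 0.2 0;0.001 0.0025 0.22 0;0.001 0.0025 0.24 0;0.001 0.0025 0.24 0'; python3 r.py; python3 -m creep '0 0 0.03 0;0 0 0.06 0;0 0 0.085 0;0 0 0.093 0;0 0 0.096 0;0 0 0.096 0'; python3 r.py
```

```text
t: 37.55
eef_pos: [0.5053, 0.4429, 0.1294]
tcp_rot: [[-0.998, -0.06, -0.001], [-0.06, 0.998, -0.0], [0.001, -0.0, -1.0]]
contact_force: [-0.2, 0.5, -0.7]
grip_width: 0.259
finger_force: 40.0
xyz [0.5053  0.44289 0.12942] F [-0.21  0.49 -0.74] m [ 0.103 -0.012  0.058]
t: 38.3
eef_pos: [0.5055, 0.4431, 0.0821]
tcp_rot: [[-0.998, -0.06, 0.001], [-0.06, 0.998, 0.0], [-0.001, 0.0, -1.0]]
contact_force: [0.1, -0.4, -1.4]
grip_width: 0.262
finger_force: 40.0
xyz [0.50554 0.44307 0.08208] F [ 0.09 -0.42 -1.43] m [ 0.087 -0.057 -0.015]
```

```bash
python3 -m creep '0 -0.002 0.001 0;0 -0.002 0.001 0'; python3 -m creep '0 0 0 0;0 0 0 0;0 0 0 0;0 0 0 0;0 0 0 0;0 0 0 0;0 0 0 0' 1; python3 -m creep '0 0 -0.1 0;0 0 -0.2 0;0 0 -0.3 0;0.01 0 -0.36 0;0.01 0 -0.36 0;0.01 0 -0.36 0'; python3 -c "
from h import *
shot('wrist','w6')
im=cv2.imread('pics/w6.png')[140:290,240:430]; a=cv2.resize(im,None,fx=2,fy=2)
shot('scene','sc6'); b=cv2.resize(cv2.imread('pics/sc6.png')[215:325,280:400],None,fx=3,fy=3)
c=np.zeros((max(a.shape[0],b.shape[0]),a.shape[1]+b.shape[1],3),np.uint8);c[:a.shape[0],:a.shape[1]]=a;c[:b.shape[0],a.shape[1]:]=b;cv2.imwrite('pics/c6.png',c)"
```

```text
t: 38.55
eef_pos: [0.5055, 0.4419, 0.0815]
tcp_rot: [[-0.998, -0.06, 0.0], [-0.06, 0.998, 0.0], [-0.0, 0.0, -1.0]]
contact_force: [0.4, -0.3, -0.8]
grip_width: 0.257
finger_force: 40.0
t: 39.42
eef_pos: [0.5055, 0.442, 0.0813]
tcp_rot: [[-0.998, -0.06, 0.0], [-0.06, 0.998, 0.0], [-0.0, 0.0, -1.0]]
contact_force: [0.1, 0.8, -0.0]
grip_width: 1.001
finger_force: 0.0
t: 40.17
eef_pos: [0.5002, 0.4415, 0.2596]
tcp_rot: [[-0.998, -0.06, -0.002], [-0.06, 0.998, -0.001], [0.002, -0.001, -1.0]]
contact_force: [-0.7, 0.8, 0.3]
grip_width: 1.003
finger_force: 0.0
```

View pics/c6.png

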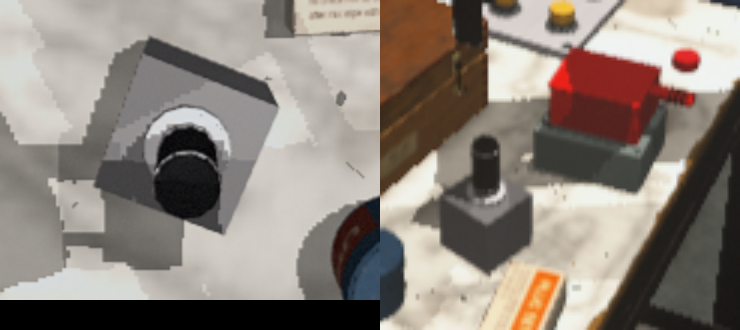

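```bash
python3 -m creep '0.03 -0.12 0 0;0.06 -0.24 0 0;0.1 -0.36 0 0;0.13 -0.48 0 0;0.162 -0.6 0.04 0;0.162 -0.694 0.08 0;0.162 -0.694 0.08 0;0.162 -0.694 0.08 0'; python3 -c "
from h import *
im=shot('wrist','w7'); h=cv2.cvtColor(im,cv2.COLOR_RGB2HSV)
m=(((h[...,0]<8)|(h[...,0]>172))&(h[...,1]>150)&(h[...,2]>60)).astype(np.uint8)
n,l,s,c=cv2.connectedComponentsWithStats(m)
for i in range(1,n):
  if s[i,4]>200: print(s[i],c[i].round(1),wray('w7',*c[i],.012).round(4))
"
```

```text
t: 41.28
eef_pos: [0.4404, 0.0909, 0.2211]
tcp_rot: [[-0.998, -0.059, -0.001], [-0.059, 0.998, 0.0], [0.0, 0.0, -1.0]]
contact_force: [-0.7, 0.2, -0.5]
grip_width: 1.0
finger_force: 0.0
[613 139  27  17 397] [627.3 146.8] [0.3793 0.3266 0.012 ]
[  518   176   122   159 16211] [584.3 261.9] [0.48   0.3156 0.012 ]
[315 178  34  34 919] [331.6 194.6] [0.433  0.0892 0.012 ]
```

View pics/w7.png

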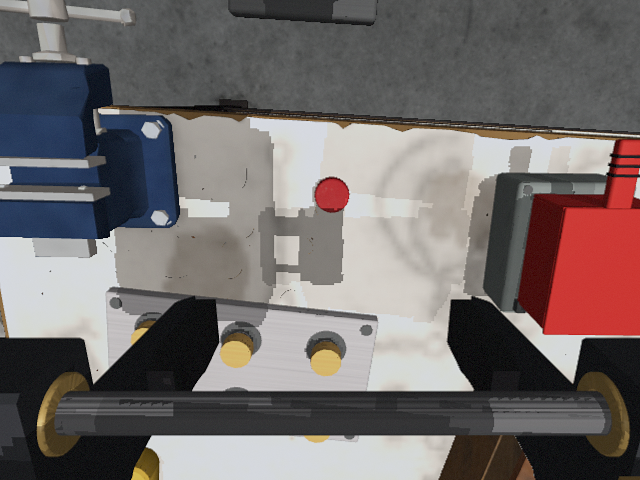

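```bash
python3 -m creep '0.014 -0.002 0.1 0;0.014 -0.002 0.2 0;0.014 -0.002 0.26 0;0.014 -0.002 0.26 0;0.014 -0.002 0.26 0'; python3 -c "
from h import *
im=shot('wrist','w8'); h=cv2.cvtColor(im,cv2.COLOR_RGB2HSV)
m=(((h[...,0]<8)|(h[...,0]>172))&(h[...,1]>150)&(h[...,2]>60)).astype(np.uint8)
n,l,s,c=cv2.connectedComponentsWithStats(m)
for i in range(1,n):
  if s[i,4]>200: print(s[i],c[i].round(1),wray('w8',*c[i],.012).round(4))
print(axes((.4335,.0895,.004)))
"
```

```text
t: 41.95
eef_pos: [0.4341, 0.0897, 0.0924]
tcp_rot: [[-0.998, -0.061, 0.002], [-0.061, 0.998, -0.0], [-0.002, -0.0, -1.0]]
contact_force: [1.0, 0.4, 0.2]
grip_width: 1.0
finger_force: 0.0
[ 307  224   52   54 2158] [332.5 250.9] [0.4321 0.0891 0.012 ]
[2.000e-03 1.000e-04 1.772e-01]
```

```bash
python3 -m creep '0.003 -0.001 0.08 0;0.003 -0.001 0.14 0;0.003 -0.001 0.165 0;0.003 -0.001 0.174 0;0.003 -0.001 0.174 0;0.003 -0.001 0.174 0'; python3 r.py; python3 -m creep '0 0 0 0;0 0 0 0;0 0 0 0;0 0 0 0;0 0 0 0;0 0 0 0;0 0 0 0;0 0 0 0' 0 15;python3 r.py
```

```text
t: 42.75
eef_pos: [0.4324, 0.0885, 0.005]
tcp_rot: [[-0.998, -0.06, 0.002], [-0.06, 0.998, -0.0], [-0.002, -0.0, -1.0]]
contact_force: [0.0, 0.5, -0.4]
grip_width: 1.0
finger_force: 0.0
xyz [0.43238 0.08848 0.00502] F [ 0.02  0.5  -0.39] m [ 0.106 -0.079  0.005]
t: 43.75
eef_pos: [0.4319, 0.0885, 0.0042]
tcp_rot: [[-0.998, -0.06, -0.0], [-0.06, 0.998, 0.0], [0.0, 0.0, -1.0]]
contact_force: [-0.9, 0.1, -0.3]
grip_width: 0.333
finger_force: 15.0
xyz [0.43187 0.08849 0.00423] F [-0.92  0.11 -0.3 ] m [ 0.012 -0.042 -0.017]
```

```bash
python3 -m creep '0 0 -0.1 0;0 0 -0.2 0;-0.05 0 -0.3 0;-0.12 0 -0.4 0;-0.2 -0.02 -0.4 0;-0.235 -0.031 -0.4 0;-0.235 -0.031 -0.4 0;-0.235 -0.031 -0.4 0'; python3 r.py; python3 -c "
from h import *
im=shot('wrist','w9'); h=cv2.cvtColor(im,cv2.COLOR_RGB2HSV)
m=((h[...,0]>14)&(h[...,0]<26)&(h[...,1]>130)&(h[...,2]>80)).astype(np.uint8)
n,l,s,c=cv2.connectedComponentsWithStats(m)
for i in range(1,n):
  if s[i,4]>200: print(s[i],c[i].round(1),wray('w9',*c[i],.038).round(4))
for p in [(236,350),(325,358)]: print(wray('w7',*p,.038))
"
```

```text
t: 44.75
eef_pos: [0.5493, 0.0802, 0.204]
tcp_rot: [[-0.998, -0.06, -0.001], [-0.06, 0.998, 0.0], [0.001, 0.0, -1.0]]
contact_force: [-0.1, 0.1, -0.8]
grip_width: 0.333
finger_force: 15.0
xyz [0.54926 0.08022 0.20404] F [-0.14  0.15 -0.83] m [ 0.11  -0.041  0.015]
[ 123  209   41   37 1077] [142.3 227.3] [ 0.5665 -0.0632  0.038 ]
[226 223  36  38 987] [243.3 242.1] [0.5738 0.0129 0.038 ]
[329 235  35  36 942] [346.2 253.6] [0.5783 0.0921 0.038 ]
[221 306  30  35 593] [233.9 321.3] [0.6419 0.0051 0.038 ]
[207 374  22  49 386] [215.6 393.6] [ 0.7128 -0.0113  0.038 ]
[448 380  11  46 210] [453.3 400.6] [0.7076 0.1942 0.038 ]
[377 465  24  15 216] [388.9 473.4] [0.7909 0.1465 0.038 ]
[0.57082859 0.01343532 0.038     ]
[0.5742516  0.09178821 0.038     ]
```

View pics/w9.png

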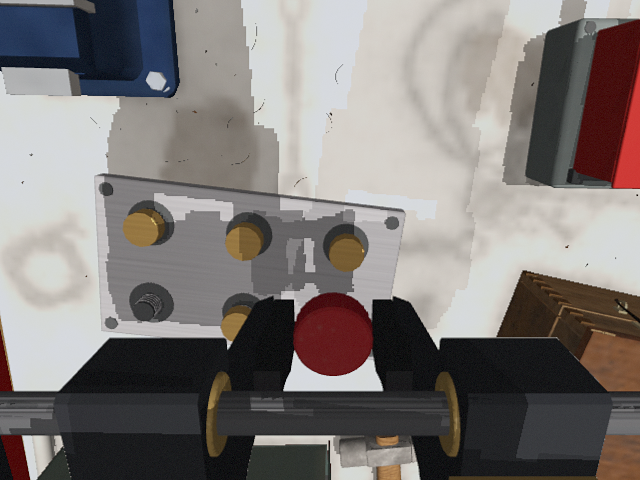

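```bash
python3 -c "
from h import *
print('cap',wray('w9',333,334,.2138),'tcp',get_obs()['eef_pos']); print('b5',wray('w9',239.5,323.5,.0405)); print(axes((.6455,.0092,.07)))"
```

```text
cap [0.54680781 0.07983425 0.2138    ] tcp [0.54924117 0.08023215 0.20420593]
b5 [0.64230437 0.01017199 0.0405    ]
[-0.1839 -0.1534  0.2683]
```

```bash
python3 -m creep '-0.06 -0.05 0 0;-0.12 -0.1 0 0;-0.185 -0.153 0 0;-0.185 -0.153 0.08 0;-0.185 -0.153 0.16 0;-0.185 -0.153 0.24 0;-0.185 -0.153 0.28 0;-0.185 -0.153 0.28 0'; python3 -m creep '0 0 0 0;0 0 0.01 0;0 0 0.02 0;0 0 0.03 0;0 0 0.035 0;0 0 0.035 0;0 0 0.035 0'; python3 r.py
```

```text
t: 45.8
eef_pos: [0.6459, 0.0096, 0.0632]
tcp_rot: [[-0.998, -0.06, -0.003], [-0.06, 0.998, 0.001], [0.003, 0.001, -1.0]]
contact_force: [-0.5, -0.0, 0.3]
grip_width: 0.33
finger_force: 15.0
t: 46.68
eef_pos: [0.6471, 0.0091, 0.0468]
tcp_rot: [[-0.998, -0.06, 0.0], [-0.06, 0.998, -0.0], [-0.0, -0.0, -1.0]]
contact_force: [-0.3, 0.4, -0.2]
grip_width: 0.335
finger_force: 15.0
xyz [0.64712 0.00913 0.04685] F [-0.33  0.42 -0.23] m [ 0.084 -0.045 -0.001]
```

```bash
python3 -m creep '0.001 0 0.002 0;0.001 0 0.004 0;0.001 0 0.004 0;0.001 0 0.004 0'; python3 r.py; python3 -c "
from h import *
shot('side','s9'); cv2.imwrite('pics/s9c.png',cv2.resize(cv2.imread('pics/s9.png')[260:380,310:430],None,fx=5,fy=5))"
```

```text
t: 47.18
eef_pos: [0.6466, 0.0091, 0.0452]
tcp_rot: [[-0.998, -0.06, 0.0], [-0.06, 0.998, -0.0], [-0.0, -0.0, -1.0]]
contact_force: [-0.8, 0.0, 5.5]
grip_width: 0.334
finger_force: 15.0
xyz [0.64661 0.00911 0.04518] F [-0.8   0.04  5.46] m [0.206 0.262 0.018]
```

View pics/s9c.png

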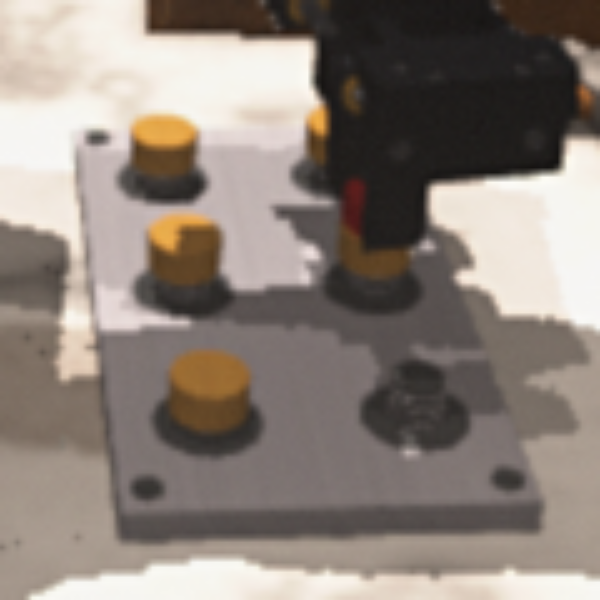

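```bash
python3 -m creep '0 0 -0.001 0;0 0 -0.001 0;0 0 -0.001 0;0 0 -0.001 0;0 0 -0.001 0' 0.6; python3 -m creep '0 0 -0.1 0;0 0 -0.2 0;0 0 -0.3 0;0.1 0 -0.36 0;0.2 0 -0.36 0;0.25 0.1 -0.36 0;0.25 0.1 -0.36 0'; python3 -c "
from h import *
shot('side','s10'); a=cv2.resize(cv2.imread('pics/s10.png')[270:360,320:420],None,fx=4,fy=4,interpolation=cv2.INTER_CUBIC)
shot('wrist','w10'); b=cv2.resize(cv2.imread('pics/w10.png')[120:400,120:520],(400,280))
cv2.imwrite('pics/f.png',np.hstack([a,np.vstack([b,np.zeros((80,400,3),np.uint8)])]))"
```

```text
t: 47.85
eef_pos: [0.6465, 0.0091, 0.0452]
tcp_rot: [[-0.998, -0.06, -0.0], [-0.06, 0.998, 0.0], [0.0, 0.0, -1.0]]
contact_force: [1.2, 0.2, 0.8]
grip_width: 0.6
finger_force: 0.0
t: 48.72
eef_pos: [0.5171, 0.0535, 0.226]
tcp_rot: [[-0.998, -0.062, 0.0], [-0.062, 0.998, 0.0], [-0.001, 0.0, -1.0]]
contact_force: [0.8, -0.2, -0.1]
grip_width: 0.599
finger_force: 0.0
```

View pics/f.png

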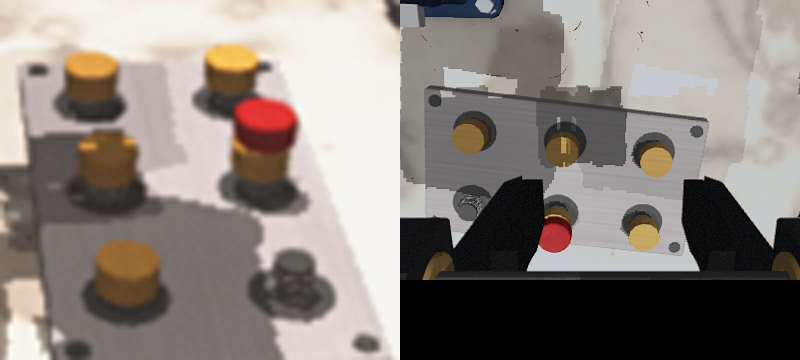

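```bash
python3 -c "
from h import *
for w in ['w10','s10']:
  im=cv2.imread('pics/%s.png'%w); h=cv2.cvtColor(im,cv2.COLOR_BGR2HSV)
  for nm,m in [('red',((h[...,0]<8)|(h[...,0]>172))),('br',((h[...,0]>10)&(h[...,0]<28)))]:
    m=(m&(h[...,1]>130)&(h[...,2]>70)).astype(np.uint8)
    n,l,s,c=cv2.connectedComponentsWithStats(m)
    for i in range(1,n):
      if 60<s[i,4]<3000: print(w,nm,s[i],c[i].round(1),(wray if w=='w10' else ray)(w,*c[i],.0505 if nm=='red' else .038).round(4))
"
```

```text
w10 red [620 138  20  93 920] [632.7 199.4] [0.4937 0.2796 0.0505]
w10 red [259 337  33  36 846] [275.4 355.4] [0.6476 0.0106 0.0505]
w10 br [   0    0   51  339 1114] [ 21.7 151.9] [ 0.4884 -0.1886  0.038 ]
w10 br [201   8  98  13 292] [247.5  13.2] [ 0.3821 -0.016   0.038 ]
w10 br [443  25 197  17 682] [550.5  34.5] [0.3824 0.1978 0.038 ]
w10 br [172 239  34  35 872] [188.7 256.5] [ 0.566  -0.0644  0.038 ]
w10 br [266 252  33  35 821] [281.9 270.3] [0.5736 0.0128 0.038 ]
w10 br [360 262  32  35 832] [375.8 279.5] [0.577  0.0919 0.038 ]
w10 br [264 327  27  18 236] [278.2 333.4] [0.6334 0.0111 0.038 ]
w10 br [349 336  30  34 290] [363.7 348.7] [0.644  0.0874 0.038 ]
w10 br [138 373  34  83 848] [150.5 405.9] [ 0.7173 -0.106   0.038 ]
w10 br [513 380  14  41 224] [519.5 399.9] [0.6893 0.2362 0.038 ]
w10 br [512 422  16  34 192] [521.7 442.9] [0.7381 0.248  0.038 ]
w10 br [398 445  21   9 141] [407.6 449.3] [0.7526 0.1392 0.038 ]
w10 br [398 473  22   7 122] [408.5 476.4] [0.786 0.144 0.038]
s10 red [392   0  17  17  75] [401.8   7.2] [-0.9025 -5.397   0.0505]
s10 red [610   0  21  12
[... 799 characters left out ...]
178 1.849  0.038 ]
s10 br [ 340  184   98   44 2959] [388.5 205.7] [0.8041 0.5757 0.038 ]
s10 br [259 211  10  10  76] [263.7 215.7] [0.4197 0.5174 0.038 ]
s10 br [360 240  88   5 205] [405.2 242. ] [0.774  0.2979 0.038 ]
s10 br [336 283  13  12 125] [342.2 288.5] [0.5788 0.0824 0.038 ]
s10 br [372 282  13  11 120] [377.4 286.8] [0.6513 0.0823 0.038 ]
s10 br [340 303  14  14 161] [346.3 309.3] [0.5743 0.0062 0.038 ]
s10 br [378 305  13  10  80] [383.9 310.5] [ 0.6427 -0.0047  0.038 ]
s10 br [344 330  16  16 211] [351.3 337.6] [ 0.5681 -0.0801  0.038 ]
s10 br [ 440  336   45   38 1126] [461.7 356.6] [ 0.7322 -0.1461  0.038 ]
s10 br [228 405 320  28 918] [358.4 420.2] [ 0.546  -0.2543  0.038 ]
```

```bash
python3 -c "
from h import *
print(job_done())"
```

```text
the job is handed in; nothing more can be done
None
```

The job is handed in, with no verdict returned. The toggle is off under the closed guard, and the five fitted buttons were touched in order (the far right seat is bare). The probe is back upright in its stand, and the red cap lies flat on button 5 (far middle), about 4 mm off centre. Button 5 read highest, about 0.15 mm above button 4.

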